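# Torque the rover wheel nut until the wrench clicks

## Robot

A 6-joint arm with a two-finger parallel gripper is mounted at the origin on the work surface. World frame = base frame: x ahead of the robot, y to its left, z up, the work surface at z = 0. Lengths are in m, angles in rad, forces in N, time in s.
With the tool pointing down it reaches from about 0.375 to 0.9 m from the base axis. Payload 3.1 kg.
Tool frame: the origin (TCP) lies where the fingers leave the gripper's body, on its centre line; the fingertips stand 70 mm ahead of it and the grasp point (between the pads) lies 51 mm ahead of it (robot.tip_reach is the distance from the TCP to the fingertips, in m); z points along the fingers, y is the line along which they close (so a half turn about z gives the same grasp; the last joint's range is limited). The gripper opens to 87 mm and grips with 3 to 60 N. Pads are 19 mm wide; open, the fingers measure 117 mm over their backs; the gripper's body (75 mm by 190 mm) begins 51 mm behind the grasp point.
Start: joints at [-1.399, 0.527, 1.433, -0, 1.181, -0.178], TCP at [0.214, -0.587, 0.292] pointing down, gripper open.
Joint ranges: [-3.08, 3.08], [-0.75, 2.2], [0.22, 2.44], [-1.43, 4.57], [0, 2.65], [-2.85, 2.85]. Speed limits (rad/s): [2.79, 2.79, 3.14, 3.14, 3.14, 3.14].

## Interface

Orientations are given as a unit quaternion [x, y, z, w].
In Python, from rig import robot gives the robot as it stands.
- The arm moves only by the tool carry_out, never from a script. Its argument "rows" is a list that holds one entry, the list of rows, each a list of 6 numbers: the shift along the tool's x, y, z in mm, then the turn, a rotation vector about the tool's x, y, z in units of 8 degrees (1.0 is 8 degrees). A call has 1 to 20 rows; each row is the pose to reach, as a shift and turn from the pose commanded when the call began, along the tool's axes at that moment; what a row does not reach only later rows make up. A row lasts 1/10 s, in which the tool goes at most 50 mm and 8.59 degrees, less where a joint would pass 70% of its speed; a pose out of reach is approached as far as the arm can. A call with a gripper value outside its range is refused whole. "fingers" is the opening, from 0 (shut) to 1 (fully open), set as the call begins (left out, the last holds). The fingers move at their own pace and stop on an object; "grip_force" is the grip in N (left out, the last holds). Time passes only in rows, so rows that repeat a pose let the fingers close. It gives the time, the measured TCP pose, the force and the opening at its end, in the units of the state.
- robot.get_obs(): the state, without advancing time (a new reading comes with each control period).
- robot.camera(name): name is "side" or "top" or "wrist"; returns a dict with "color" (384x512x3 uint8, red, green, blue), "depth" (384x512 float32, m along the optical axis (not along the pixel's ray), 0 where there is no reading), "K" (3x3 intrinsics, pixels), "camera_from_world" (4x4, takes a point from world to camera coordinates). Camera axes: x right, y down, z forward; pixel columns grow to the right and rows downward; lengths in m; the calibration is good to about 2 mm. The wrist camera is an equidistant fisheye: a pixel r from the principal point sees the ray r / f radians off the axis. A picture is of the moment at which its call begins.
- robot.hand_in(): hands the job in, once; it reports no verdict.
The state is a dict: "time": time; "q": joint angles; "joint_velocities": joint speeds; "joint_torque": joint torques, N m; "position": TCP position; "tool_rot": TCP orientation; "ft_force": force on the tool from outside, world axes, zero at the start; "moment": the same for the moment, N m; "grip_width": finger opening in m.
Only numpy, scipy, OpenCV 4.12 (cv2) and the standard library are available. Lean on these libraries where they do the work, as an engineer would, in place of code of your own. Each camera call takes 0.05 s, during which the arm holds its last target. There are 200 camera calls.

## Task

Tighten the nut of the yellow rover wheel to the wrench's set torque. First take the red-knobbed lock pin from the blue rack and put it fully home in the hole of the aluminium stand, between the wheel's spokes, and let go of it. Then push the wrench handle clockwise (seen from above) until its joint gives with a click, stop at once without driving the handle on to its end stop or pushing it hard, back off and leave the wrench straight again, the pin still home and everything else where it was.

Things in the scene. Friction and masses are not known exactly. Their poses are not given: they have to be found in the camera images.
- lock_pin: steel lock pin with a red knob, upright in one of the rack's three holes (varies). Shaft 12 mm diameter, 70 mm long, foot tapered over 4 mm; on it the knob, 20 mm diameter, 26 mm high; 96 mm overall, 70 g. Origin: centre of the foot's end, z up along the pin
- pin_knob (a point): the centre of the lock pin's red knob, 83 mm above its foot
- rack: blue plastic rack, fixed, 50 x 165 x 26 mm (x, y, z); origin at the centre of its underside. Three pin holes in a row along its y axis, 55 mm apart, 18 mm deep: the pins' feet stand 8 mm above the table
- lock_hole (a point): centre of the mouth of the stand's lock hole, 40 mm above the table, axis vertical. Hole 13.5 mm diameter, 28 mm deep, 3 mm chamfer, 45 mm from the wheel's axis, in the gap between two spokes. Pushed home, the pin's foot lies 28 mm below this point, its knob's centre 55 mm above
- stand: square aluminium stand block, fixed, 150 x 150 x 40 mm; origin at the centre of its underside, right below the vertical wheel axis; the lock hole lies at 45 mm along its -y axis
- wheel: five-spoked yellow rover wheel, black tyre, flat on the stand, 140 mm diameter, 44 to 70 mm above the table. Origin on its vertical axis at its underside. Hub 48 mm, spokes 10 mm wide. Unlocked it just turns with the wrench and nothing tightens; with the pin in it turns 0.15 to 0.3 rad clockwise until a spoke meets the pin
- wrench: head of the click wrench, seated on the wheel nut: steel socket 34 mm diameter, origin on the wheel's axis, 86 mm above the table, top 98 mm. x axis level, along the unbroken handle; z up. Once a spoke rests on the pin the nut still runs 0.1 to 0.5 rad under light drag (2 N at the grip), then seats; at what angle cannot be seen (it varies by 0.4 rad) and must be felt
- handle: the wrench's handle, steel tube with an orange grip, 86 mm above the table, reaching 196 mm from the wheel's axis; origin on the breakaway joint 35 mm from that axis, x outwards. Nut seated, the push at the grip rises steeply; at about 7.5 N the joint gives: the handle bends clockwise from the head at that force, up to a hard stop at 0.22 rad. Clicked past 0.06 rad (7 mm at the grip), overdriven past 0.17 (20 mm). Let go, it springs straight
- handle_grip (a point): middle of the orange grip (24 mm diameter, 75 mm long), 150 mm from the wheel's axis, 86 mm above the table; the place to push, level and square to the handle
- pin_b: black-knobbed pin of the same size, in the rack: leave it
- pin_c: grey-knobbed pin of the same size, in the rack: leave it
- breadboard: white breadboard 55 x 165 x 9 mm lying beyond the stand: leave it
- controller: dark controller board 55 x 72 mm: leave it
- mouse: grey computer mouse: leave it
- battery_pack: black battery holder 65 x 60 x 24 mm with green cells: leave it
- gear_motor: small yellow gear motor 64 mm long: leave it
- spare_wheel: spare wheel, 140 mm diameter, 26 mm thick, lying on the table: leave it
- screwdriver: screwdriver lying on the table: leave it
Mind the look-alikes: they are no part of the job. What is shaped like the lock_pin but green or turquoise is not meant.

How it is judged:
On the way, in this order (a step that is already met when the one before it is completed fails the run):
1. the lock pin is home in the stand's hole (foot at least 20 mm below its mouth, within 5 mm of its axis, upright) and let go of (z of lock_pin in the frame of lock_hole below -0.02 m and horizontal distance between lock_pin and lock_hole below 0.005 m and angle between lock_pin's own z axis and vertical below 0.25 rad and contact force between the fingers and lock_pin below 0.1 N), for 0.2 s.
2. the wrench has clicked: its handle has given way by more than 0.06 rad from the head, the pin still in (angle between the x axis of handle and the x axis of wrench, either way round above 0.06 rad and z of lock_pin in the frame of lock_hole below -0.02 m).
At the end, for the whole second after the job is handed in: the wrench has clicked once the pin was in; now its handle is straight again (within 0.03 rad of the head), the lock pin is still home in the stand's hole (foot 20 mm or more below the mouth, within 5 mm of the axis, upright within 0.25 rad), and wheel and wrench are at rest (angle between the x axis of handle and the x axis of wrench, either way round below 0.03 rad and z of lock_pin in the frame of lock_hole below -0.02 m and horizontal distance between lock_pin and lock_hole below 0.005 m and angle between lock_pin's own z axis and vertical below 0.25 rad and angular speed of each of wheel, wrench below 0.05 rad/s); the robot touches nothing.
It fails at once if the handle is driven on past the click, nearly to its end stop (bent more than 0.17 rad) (angle between the x axis of handle and the x axis of wrench, either way round above 0.17 rad).
It fails at once if the robot pushes on the handle or the wrench head with more than 22 N (contact force between any of the arm, the fingers and handle above 22 N or contact force between the fingers and wrench above 22 N).
It fails at once if another pin leaves its place in the rack or a bystander is moved by more than 20 mm (distance of any of pin_b, pin_c, breadboard, controller, mouse, battery_pack, gear_motor, spare_wheel, screwdriver from where it was at the start of the episode above 0.02 m).
It also fails if it takes over 72 s, if anything falls off the work surface, if the arm or the gripper's body presses on something with over 40 N, if the wrist force passes 120 N, or if a joint passes its speed limit or range.

## Working session

There is one attempt and no reset: what is moved stays moved. The work goes in short steps, Python scripts to look and compute and a tool call to move; the robot and the scene stay as the last step left them, time stands still between calls to the robot, and variables do not carry over. Pictures are saved under pics/ and viewed, on a budget of 10 in all, crops included, one or two more only if the job needs it, and the job is handed in when it is done.

Besides the shell and the picture viewer there is one more tool, called after "Emit:" as a command line: name --argument value ..., lists and objects as JSON in quotes. carry_out: Moves the arm, as the interface text tells. Its arguments: {"type":"object","properties":{"rows":{"type":"array"},"fingers":{"type":"number"},"grip_force":{"type":"number"}},"required":["rows"]}

```bash
mkdir -p pics; ls; python3 - <<'E'
from rig import robot
import cv2,numpy as np
o=robot.get_obs();print(o['time'],o['position'],o['tool_rot'],o['ft_force'],o['grip_width'])
for n in ['top','side']:
    c=robot.camera(n);np.savez(''+n+'.npz',**c)
    cv2.imwrite(f'pics/{n}0.png',c['color'][...,::-1]);print(n,c['K'].tolist(),c['camera_from_world'].round(3).tolist())
E
```

```text
pics
0.0 [ 0.21412518 -0.58654457  0.29126213] [ 9.84746081e-01  1.73994184e-01  5.41617175e-06 -1.08615732e-03] [ 0.12951562  0.11835675 -0.95036102] 0.08694015239893307
top [[413.38457057285586, 0.0, 254.06962979131413], [0.0, 413.38457057285586, 194.77667489940418], [0.0, 0.0, 1.0]] [[-0.019, -1.0, 0.015, -0.007], [-0.997, 0.018, -0.079, 0.591], [0.079, -0.017, -0.997, 1.366], [0.0, 0.0, 0.0, 1.0]]
side [[399.5005163096896, 0.0, 256.35517769116126], [0.0, 399.5005163096896, 192.5772916727936], [0.0, 0.0, 1.0]] [[-0.708, -0.706, 0.013, 0.384], [-0.354, 0.339, -0.872, 0.293], [0.611, -0.622, -0.49, 0.769], [0.0, 0.0, 0.0, 1.0]]
```

View pics/top0.png

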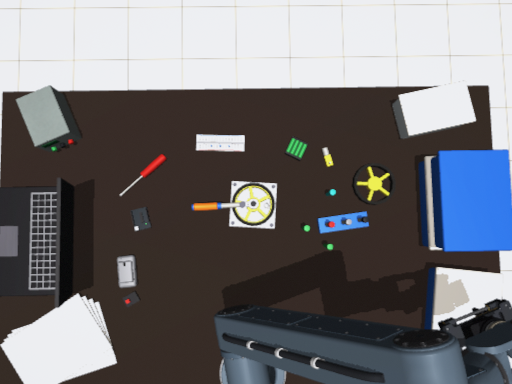

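View pics/side0.png

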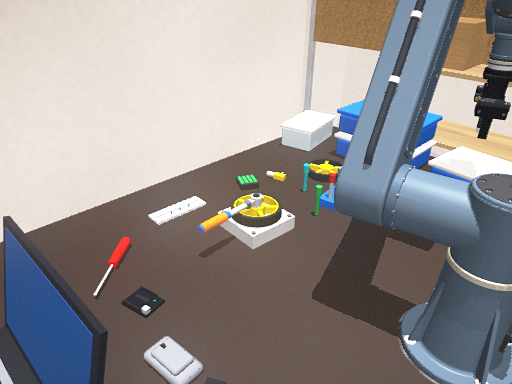

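Top view: the stand and wheel are at (253,204), with the handle pointing left (+y) and its grip at (205,206). The red pin is in the leftmost rack hole at (331,224). Green decoys stand at (307,228) and (330,247), and a turquoise one at (333,192).

```bash
cat > h.py <<'E'
import numpy as np,cv2
def ray(c,u,v,z):
    K=c['K'];T=c['camera_from_world'];R=T[:3,:3];o=-R.T@T[:3,3]
    d=R.T@np.linalg.inv(K)@[u,v,1];return o+d*(z-o[2])/d[2]
def proj(c,p):
    q=c['camera_from_world']@[*p,1];q=c['K']@q[:3];return q[:2]/q[2]
E
python3 - <<'E'
from h import *
c=np.load('top.npz');im=c['color'];hsv=cv2.cvtColor(im,cv2.COLOR_RGB2HSV)
def cen(m,box):
    x0,y0,x1,y1=box;s=np.zeros_like(m);s[y0:y1,x0:x1]=m[y0:y1,x0:x1];v,u=np.nonzero(s);return u.mean(),v.mean(),len(u),s
H,S,V=cv2.split(hsv)
red=((H<6)|(H>174))&(S>150)&(V>80)
u,v,n,_=cen(red,(318,210,350,240));print('red',u,v,n,ray(c,u,v,.1))
org=(H>=6)&(H<=18)&(S>150)&(V>120)
u,v,n,s=cen(org,(185,195,232,220));print('grip',u,v,n,ray(c,u,v,.096))
blue=(H>100)&(H<125)&(S>120)&(V>60)
u,v,n,s=cen(blue,(310,205,375,240));r=cv2.minAreaRect(np.argwhere(s)[:,::-1].astype(np.float32));print('rack',r,ray(c,*r[0],.026))
print([ray(c,*p,.026)[:2].round(4).tolist() for p in cv2.boxPoints(r)])
yel=(H>20)&(H<35)&(S>100)&(V>100)
wh=(S<60)&(V>150)
s=np.zeros_like(wh);s[178:232,226:282]=wh[178:232,226:282]
r=cv2.minAreaRect(np.argwhere(s)[:,::-1].astype(np.float32));print('stand',r,[ray(c,*p,.04)[:2].round(4).tolist() for p in cv2.boxPoints(r)],ray(c,*r[0],.04))
a=cv2.resize(im[170:240,190:290],None,fx=6,fy=6,interpolation=cv2.INTER_CUBIC)
cv2.imwrite('pics/crop1.png',a[...,::-1])
E
```

```text
red 330.5925925925926 224.07407407407408 27 [ 0.48755189 -0.25673446  0.1       ]
grip 204.9 206.19285714285715 140 [0.55167852 0.1405229  0.096     ]
rack ((342.5794677734375, 221.86309814453125), (15.921875953674316, 50.33686065673828), 81.46923065185547) [ 0.49450823 -0.31207675  0.026     ]
[[0.51, -0.225], [0.5319, -0.3934], [0.479, -0.3992], [0.4573, -0.2313]]
stand ((250.81692504882812, 204.29539489746094), (49.70113754272461, 45.65182113647461), 3.1798300743103027) [[0.489, 0.0816], [0.6401, 0.0711], [0.6281, -0.0939], [0.4769, -0.082]] [ 0.55819835 -0.00573987  0.04      ]
```

View pics/crop1.png

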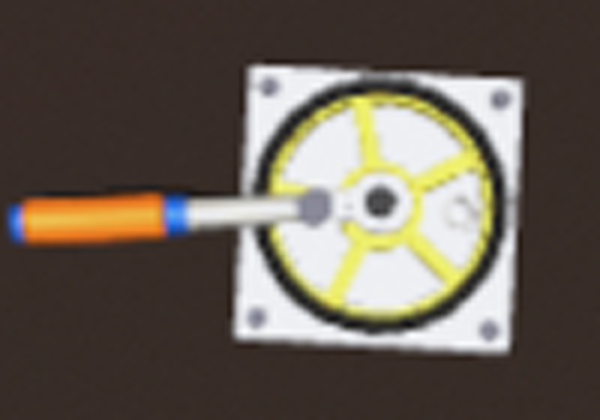

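The hole shows right of the hub at crop (460,212), which is image px (266.5,205), in the gap between two spokes and along the stand's -y axis as described. Next I move above the red pin with the closing axis across the rack.

Emit:
carry_out --rows '[[[35, -20, 4, 0, 0, -0.8], [70, -40, 8, 0, 0, -1.6], [105, -60, 12, 0, 0, -2.4], [140, -80, 16, 0, 0, -3.2], [175, -100, 20, 0, 0, -4.2], [210, -120, 24, 0, 0, -5.2], [245, -140, 28, 0, 0, -6.2], [280, -160, 32, 0, 0, -7.2], [310, -180, 36, 0, 0, -8.2], [335, -195, 40, 0, 0, -9], [355, -208, 41, 0, 0, -9.6], [370, -216, 41, 0, 0, -9.6], [370, -216, 41, 0, 0, -9.6], [370, -216, 41, 0, 0, -9.6]]]' --fingers 0.5

```text
time: 1.5
position: [0.4876, -0.2574, 0.251]
tool_rot: [0.663, 0.748, -0.0, -0.0]
ft_force: [-0.8, 0.6, 0.2]
grip_width: 0.0431
```

```bash
python3 - <<'E'
from rig import robot
from h import *
from scipy.spatial.transform import Rotation as R
o=robot.get_obs();print(o['time'],o['position'],R.from_quat(o['tool_rot']).as_matrix().round(3).tolist(),o['ft_force'],o['grip_width'])
c=robot.camera('wrist');np.savez('w1.npz',**c);print(c['K'].tolist(),c['camera_from_world'].round(3).tolist())
cv2.imwrite('pics/w1.png',c['color'][...,::-1])
t=np.load('top.npz')
print('hole',ray(t,266.3,205.0,.04),'stand',ray(t,252.8,204.5,.04))
E
```

```text
1.5 [ 0.48757925 -0.25735584  0.25098962] [[-0.12, 0.993, -0.001], [0.993, 0.12, -0.0], [0.0, -0.001, -1.0]] [-0.75001486  0.62080871  0.15736964] 0.043077990058835156
[[297.3186396354542, 0.0, 256.26991784474035], [0.0, 297.3186396354542, 196.72628911214744], [0.0, 0.0, 1.0]] [[0.993, 0.121, -0.0, -0.453], [0.118, -0.961, 0.25, -0.325], [0.03, -0.249, -0.968, 0.271], [0.0, 0.0, 0.0, 1.0]]
hole [ 0.55492887 -0.05704467  0.04      ] stand [ 0.55740016 -0.01230141  0.04      ]
```

View pics/w1.png

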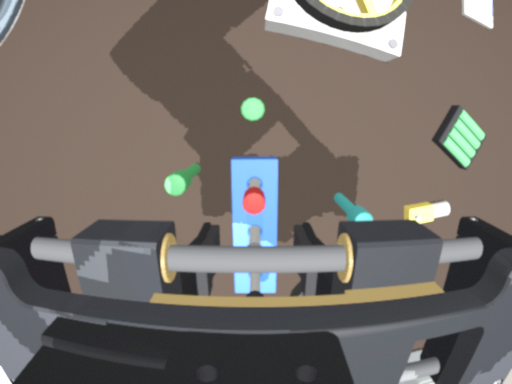

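The wrist view shows the red knob at (254,201) in the nearest rack hole. The green decoys (176,184) and (253,108) and the turquoise one (360,214) are clear of the fingers.

```bash
cat >> h.py <<'E'
def fray(c,u,v,z):
    K=c['K'];T=c['camera_from_world'];R=T[:3,:3];o=-R.T@T[:3,3]
    x=np.array([(u-K[0,2])/K[0,0],(v-K[1,2])/K[1,1]]);r=np.hypot(*x)
    d=R.T@np.array([*(x/max(r,1e-9)*np.sin(r)),np.cos(r)]);return o+d*(z-o[2])/d[2]
def fproj(c,p):
    q=(c['camera_from_world']@[*p,1])[:3];t=np.arctan2(np.hypot(*q[:2]),q[2])
    return c['K'][:2,2]+q[:2]/np.hypot(*q[:2])*t*c['K'][0,0]
E
python3 - <<'E'
from h import *
c=dict(np.load('w1.npz'));H,S,V=cv2.split(cv2.cvtColor(c['color'],cv2.COLOR_RGB2HSV))
m=((H<6)|(H>174))&(S>150)&(V>60);m[:170]=0;m[240:]=0;m[:,:230]=0;m[:,280:]=0
v,u=np.nonzero(m);print(u.mean(),v.mean(),len(u),u.min(),u.max(),v.min(),v.max())
print('depth',np.median(c['depth'][m]))
# top disc: bright part
mb=m&(V>np.median(V[m])-15);print(fray(c,u.mean(),v.mean(),.100))
# predicted pixel extent for a knob at estimate
for p in [(.4876,-.2574),tuple(fray(c,u.mean(),v.mean(),.098)[:2])]:
    q=np.array([fproj(c,(p[0]+.01*np.cos(a),p[1]+.01*np.sin(a),z)) for a in np.linspace(0,6.28,40) for z in (.078,.104)]);print(p,q.min(0),q.max(0))
E
```

```text
253.59550561797752 191.75280898876406 89 245 262 188 197
depth 0.25139108
[ 0.48498134 -0.24824472  0.1       ]
(0.4876, -0.2574) [243.42398007 185.51732533] [267.29039141 215.15410648]
(np.float64(0.4850213461287305), np.float64(-0.2487250584201649)) [241.49430006 175.91550784] [265.57765908 205.03024551]
```

Emit:
carry_out --rows '[[[0, -1, 20, 0, 0, 0], [0, -1, 45, 0, 0, 0], [0, -1, 70, 0, 0, 0], [0, -1, 90, 0, 0, 0], [0, -1, 100, 0, 0, 0], [0, -1, 106, 0, 0, 0], [0, -1, 106, 0, 0, 0]]]'

```text
time: 2.25
position: [0.4865, -0.258, 0.145]
tool_rot: [0.664, 0.748, -0.0, -0.0]
ft_force: [0.2, 0.5, -0.2]
grip_width: 0.0439
```

Emit:
carry_out --rows '[[[0, 0, 0, 0, 0, 0], [0, 0, 0, 0, 0, 0], [0, 0, 0, 0, 0, 0], [0, 0, 0, 0, 0, 0], [0, 0, 0, 0, 0, 0], [0, 0, 0, 0, 0, 0], [0, 0, 0, 0, 0, 0], [0, 0, 0, 0, 0, 0]]]' --fingers 0.0 --grip_force 25

```text
time: 3.05
position: [0.487, -0.2577, 0.1457]
tool_rot: [0.664, 0.748, -0.0, 0.0]
ft_force: [-0.9, 0.3, 5.4]
grip_width: 0.0192
```

Emit:
carry_out --rows '[[[0, 0, -10, 0, 0, 0], [0, 0, -25, 0, 0, 0], [0, 0, -45, 0, 0, 0], [0, 0, -65, 0, 0, 0], [0, 0, -85, 0, 0, 0], [0, 0, -105, 0, 0, 0], [0, 0, -115, 0, 0, 0], [0, 0, -115, 0, 0, 0], [0, 0, -115, 0, 0, 0]]]'

```text
time: 3.95
position: [0.4864, -0.2572, 0.2597]
tool_rot: [0.664, 0.748, -0.0, -0.001]
ft_force: [-0.2, -0.5, -1.0]
grip_width: 0.0192
```

Emit:
carry_out --rows '[[[15, 8, 0, 0, 0, 0], [40, 22, 0, 0, 0, 0], [70, 40, 0, 0, 0, 0], [100, 60, 0, 0, 0, 0], [125, 75, 0, 0, 0, 0], [145, 86, 0, 0, 0, 0], [155, 91, 0, 0, 0, 0], [160, 91, 0, 0, 0, 0], [160, 91, 0, 0, 0, 0], [160, 91, 0, 0, 0, 0]]]'

```text
time: 4.95
position: [0.5576, -0.0886, 0.26]
tool_rot: [0.664, 0.748, -0.0, -0.0]
ft_force: [0.3, -1.0, -1.1]
grip_width: 0.0191
```

```bash
python3 - <<'E'
from rig import robot
from h import *
o=robot.get_obs();print(o['time'],o['position'],o['ft_force'])
c=robot.camera('wrist');np.savez('w2.npz',**c)
a=c['color'][60:260,160:360];cv2.imwrite('pics/w2.png',cv2.resize(a,None,fx=3,fy=3,interpolation=cv2.INTER_CUBIC)[...,::-1])
print('expected hole px',fproj(c,(.555,-.057,.04)),(fproj(c,(.555,-.057,.04))-[160,60])*3)
E
```

```text
4.95 [ 0.5576233  -0.08861863  0.25995542] [ 0.29845478 -0.99277487 -1.09850223]
expected hole px [256.64658264 155.84249075] [289.93974792 287.52747225]
```

View pics/w2.png

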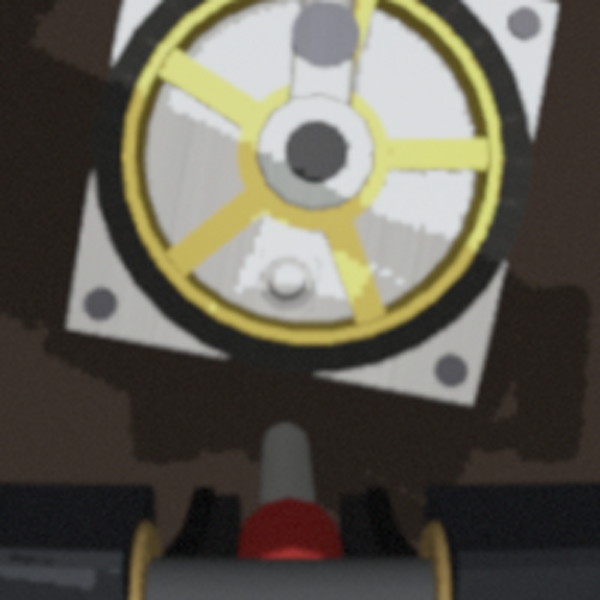

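The hole is at crop (287,281), centred between two spokes. The pin's foot is at (287,430). I compute both from the calibration and use the difference.

```bash
python3 - <<'E'
from h import *
c=dict(np.load('w2.npz'))
h=fray(c,160+287.5/3-.33,60+282/3-.33,.04);print('hole',h)
h2=fray(c,160+287/3-.33,60+278/3-.33,.04);print('hole alt',h2)
p=np.array([.5576,-.0886])
q=np.array([(fproj(c,(p[0]+.004*np.cos(a),p[1]+.004*np.sin(a),.122))+.33-[160,60])*3 for a in np.linspace(0,6.28,40)]);print('pred foot crop',q.min(0),q.max(0))
q=np.array([(fproj(c,(p[0]+.006*np.cos(a),p[1]+.006*np.sin(a),.126))+.33-[160,60])*3 for a in np.linspace(0,6.28,40)]);print('pred shaft crop',q.min(0),q.max(0))
s=np.array([.5576,-.0886,0]);X=np.array([-.12,.993,0]);Y=np.array([.993,.12,0])
for k in (h,h2):print('shift x,y',X@(k-s)*1000,Y@(k-s)*1000)
# stand corner bolts -> centre check
b=[fray(c,160+x/3-.33,60+y/3-.33,.04)[:2] for x,y in [(100,303),(451,370),(524,23)]];print(b,(b[0]+b[2])/2)
e=b[1]-b[0];e/=np.hypot(*e);n=np.array([e[1],-e[0]]);print('centre+45mm toward -y cand',(b[0]+b[2])/2+.045*n,(b[0]+b[2])/2-.045*n,e)
E
```

```text
hole [ 0.55352723 -0.0548491   0.04      ]
hole alt [ 0.55318397 -0.05346324  0.04      ]
pred foot crop [271.93650422 426.99131389] [301.62213638 455.43130254]
pred shaft crop [264.10339135 423.76055566] [309.35557628 467.04674175]
shift x,y 34.00337741407042 0.005851570364882656
shift x,y 35.42072773935385 -0.16871011527507285
[array([ 0.48773795, -0.06970652]), array([ 0.61597815, -0.07900811]), array([0.62506303, 0.04914612])] [ 0.55640049 -0.0102802 ]
centre+45mm toward -y cand [ 0.55314507 -0.05516229] [0.55965591 0.03460189] [ 0.99737984 -0.07234258]
```

Emit:
carry_out --rows '[[[15, 0, 0, 0, 0, 0], [28, 0, 0, 0, 0, 0], [34, 0, 10, 0, 0, 0], [34, 0, 25, 0, 0, 0], [34, 0, 42, 0, 0, 0], [34, 0, 57, 0, 0, 0], [34, 0, 68, 0, 0, 0], [34, 0, 75, 0, 0, 0], [34, 0, 78, 0, 0, 0], [34, 0, 78, 0, 0, 0]]]'

```text
time: 6.0
position: [0.554, -0.054, 0.182]
tool_rot: [0.664, 0.748, -0.0, -0.0]
ft_force: [-0.1, -0.3, 0.0]
grip_width: 0.0191
```

Emit:
carry_out --rows '[[[0, 0, 3, 0, 0, 0], [0, 0, 6, 0, 0, 0], [0, 0, 9, 0, 0, 0], [0, 0, 12, 0, 0, 0], [0, 0, 12, 0, 0, 0]]]'

```text
time: 6.5
position: [0.5538, -0.0542, 0.1699]
tool_rot: [0.664, 0.748, -0.0, -0.0]
ft_force: [-0.1, -0.9, -1.5]
grip_width: 0.0192
```

It is 8 mm in with no resistance, so I continue down.

Emit:
carry_out --rows '[[[0, 0, 4, 0, 0, 0], [0, 0, 8, 0, 0, 0], [0, 0, 12, 0, 0, 0], [0, 0, 15, 0, 0, 0], [0, 0, 18, 0, 0, 0], [0, 0, 19, 0, 0, 0], [0, 0, 20, 0, 0, 0], [0, 0, 20, 0, 0, 0]]]'

```text
time: 7.3
position: [0.5539, -0.0541, 0.1501]
tool_rot: [0.664, 0.748, -0.0, -0.0]
ft_force: [-1.4, -2.4, -0.6]
grip_width: 0.0193
```

Home, with the foot 28 mm deep and force low. Release and rise.

Emit:
carry_out --rows '[[[0, 0, 0, 0, 0, 0], [0, 0, 0, 0, 0, 0], [0, 0, 0, 0, 0, 0], [0, 0, 0, 0, 0, 0], [0, 0, 0, 0, 0, 0], [0, 0, 0, 0, 0, 0]]]' --fingers 0.45

```text
time: 7.9
position: [0.5541, -0.054, 0.1503]
tool_rot: [0.664, 0.748, 0.0, 0.0]
ft_force: [-0.6, -1.2, 0.5]
grip_width: 0.039
```

Emit:
carry_out --rows '[[[0, 0, -5, 0, 0, 0], [0, 0, -20, 0, 0, 0], [0, 0, -45, 0, 0, 0], [0, 0, -70, 0, 0, 0], [0, 0, -90, 0, 0, 0], [0, 0, -100, 0, 0, 0], [-20, 0, -100, 0, 0, 0], [-40, 0, -100, 0, 0, 0], [-40, 0, -100, 0, 0, 0]]]'

```text
time: 8.8
position: [0.5593, -0.0957, 0.2502]
tool_rot: [0.664, 0.747, -0.0, 0.001]
ft_force: [0.3, -0.8, -0.5]
grip_width: 0.0392
```

```bash
python3 - <<'E'
from rig import robot
from h import *
o=robot.get_obs();print(o['time'],o['position'],o['ft_force'])
c=robot.camera('wrist');np.savez('w3.npz',**c);t=robot.camera('top');np.savez('t3.npz',**t)
a=cv2.resize(c['color'][60:260,130:380],None,fx=2.4,fy=2.4,interpolation=cv2.INTER_CUBIC)
b=cv2.resize(t['color'][170:240,190:290],(600,420),interpolation=cv2.INTER_CUBIC)
im=np.zeros((600,600,3),np.uint8);im[:480]=a[:,:600];cv2.imwrite('pics/w3.png',im[:480,:,::-1])
print('pred knob top crop',(fproj(c,(.5535,-.055,.108))-[130,60])*2.4)
H,S,V=cv2.split(cv2.cvtColor(t['color'],cv2.COLOR_RGB2HSV));m=(H>=6)&(H<=18)&(S>150)&(V>120);m[:,:185]=0;m[:,232:]=0;m[:195]=0;m[220:]=0
v,u=np.nonzero(m);print('grip top',len(u),ray(t,u.mean(),v.mean(),.096) if len(u) else '')
E
```

```text
8.8 [ 0.55927558 -0.09568016  0.2502425 ] [ 0.337409   -0.80047769 -0.46142696]
pred knob top crop [297.21907906 228.68984792]
grip top 140 [0.55167852 0.1405229  0.096     ]
```

View pics/w3.png

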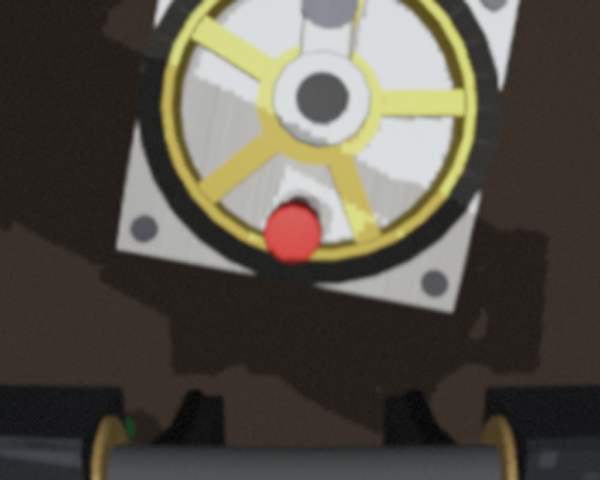

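The pin is home: the red knob is at crop (293,234) against a predicted (297,229), and the gap to the spokes is intact. Next, fingers shut and down on the near side of the grip.

Emit:
carry_out --rows '[[[20, -2, 0, 0, 0, 0], [50, -5, 0, 0, 0, 0.2], [90, -9, 0, 0, 0, 0.4], [130, -13, 0, 0, 0, 0.6], [170, -17, 0, 0, 0, 0.6], [205, -21, 0, 0, 0, 0.6], [228, -24, 0, 0, 0, 0.6], [238, -24, 0, 0, 0, 0.6], [238, -24, 15, 0, 0, 0.6], [238, -24, 40, 0, 0, 0.6], [238, -24, 70, 0, 0, 0.6], [238, -24, 92, 0, 0, 0.6], [238, -24, 103, 0, 0, 0.6], [238, -24, 107, 0, 0, 0.6], [238, -24, 107, 0, 0, 0.6], [238, -24, 107, 0, 0, 0.6]]]' --fingers 0.0

```text
time: 10.5
position: [0.5073, 0.1397, 0.1441]
tool_rot: [0.694, 0.72, 0.001, 0.001]
ft_force: [0.5, 0.3, 0.5]
grip_width: 0.0006
```

```bash
python3 - <<'E'
from rig import robot
from h import *
from scipy.spatial.transform import Rotation as R
o=robot.get_obs();print(o['time'],o['position'],R.from_quat(o['tool_rot']).as_matrix().round(3).tolist(),o['ft_force'],o['moment'],o['grip_width'])
# arc table: tool frame about the start pose; angle th clockwise, contact = TCP 27 mm behind grip axis, r=150
p=o['position'][:2];M=R.from_quat(o['tool_rot']).as_matrix();ax=np.array([.5569,-.0113])
for th in np.arange(0,1.05,.05):
    f=np.deg2rad(92)-th;n=np.array([np.cos(f-np.pi/2),np.sin(f-np.pi/2)])
    t=ax+.15*np.array([np.cos(f),np.sin(f)])-.027*n
    d=np.r_[t-p,0]@M*1000;print(round(th,2),t.round(4),d[:2].round(1),'turn',round(np.rad2deg(th)/8,2))
E
```

```text
10.5 [0.50731875 0.13965604 0.14407245] [[-0.036, 0.999, 0.002], [0.999, 0.036, 0.0], [0.0, 0.002, -1.0]] [0.49714229 0.31592216 0.47159364] [-0.014938   -0.10258921 -0.04108703] 0.0006232651336921237
0.0 [0.5247 0.1377] [-2.6 17.3] turn 0.0
0.05 [0.5322 0.1391] [-1.4 24.8] turn 0.36
0.1 [0.5397 0.1401] [-0.7 32.4] turn 0.72
0.15 [0.5473 0.1408] [-0.3 40. ] turn 1.07
0.2 [0.5549 0.1411] [-0.3 47.6] turn 1.43
0.25 [0.5625 0.141 ] [-0.6 55.2] turn 1.79
0.3 [0.5701 0.1405] [-1.4 62.8] turn 2.15
0.35 [0.5777 0.1397] [-2.5 70.4] turn 2.51
0.4 [0.5852 0.1385] [-4.  77.8] turn 2.86
0.45 [0.5927 0.1369] [-5.8 85.2] turn 3.22
0.5 [0.6    0.1349] [-8.1 92.5] turn 3.58
0.55 [0.6073 0.1325] [-10.7  99.7] turn 3.94
0.6 [0.6144 0.1298] [-13.6 106.7] turn 4.3
0.65 [0.6214 0.1268] [-16.9 113.6] turn 4.66
0.7 [0.6282 0.1234] [-20.6 120.3] turn 5.01
0.75 [0.6349 0.1197] [-24.5 126.8] turn 5.37
0.8 [0.6413 0.1156] [-28.8 133.1] turn 5.73
0.85 [0.6476 0.1112] [-33.4 139.1] turn 6.09
0.9 [0.6536 0.1065] [-38.3 145. ] turn 6.45
0.95 [0.6593 0.1016] [-43.5 150.6] turn 6.8
1.0 [0.6648 0.0963] [-48.9 155.9] turn 7.16
```

Emit:
carry_out --rows '[[[-1, 6, 0, 0, 0, 0], [-2, 12, 0, 0, 0, 0], [-3, 16, 0, 0, 0, 0], [-2, 20, 0, 0, 0, 0.15], [-1.5, 24, 0, 0, 0, 0.35], [-1, 28, 0, 0, 0, 0.55], [-0.7, 32, 0, 0, 0, 0.7], [-0.5, 36, 0, 0, 0, 0.9], [-0.3, 40, 0, 0, 0, 1.07], [-0.3, 40, 0, 0, 0, 1.07]]]'

```text
time: 11.5
position: [0.5476, 0.1409, 0.1433]
tool_rot: [0.746, 0.665, 0.001, 0.0]
ft_force: [0.3, -0.4, -0.2]
grip_width: 0.0002
```

Emit:
carry_out --rows '[[[0.6, 3.8, 0, 0, 0, 0.18], [1.2, 7.5, 0, 0, 0, 0.36], [1.2, 7.5, 0, 0, 0, 0.36]]]'

```text
time: 11.8
position: [0.555, 0.1412, 0.1433]
tool_rot: [0.763, 0.646, 0.001, 0.0]
ft_force: [0.2, 0.6, 1.6]
grip_width: 0.0002
```

Emit:
carry_out --rows '[[[0.6, 3.8, 0, 0, 0, 0.18], [1.2, 7.5, 0, 0, 0, 0.36], [1.2, 7.5, 0, 0, 0, 0.36]]]'

```text
time: 12.1
position: [0.5627, 0.1411, 0.1434]
tool_rot: [0.779, 0.627, 0.001, 0.0]
ft_force: [-1.2, -1.0, 0.4]
grip_width: 0.0006
```

Emit:
carry_out --rows '[[[0.6, 3.8, 0, 0, 0, 0.18], [1.2, 7.5, 0, 0, 0, 0.36], [1.2, 7.5, 0, 0, 0, 0.36]]]'

```text
time: 12.4
position: [0.5703, 0.1406, 0.1434]
tool_rot: [0.794, 0.607, 0.001, 0.0]
ft_force: [0.5, -0.5, 0.0]
grip_width: 0.0006
```

```bash
cat > chk.py <<'E'
from rig import robot
from h import *
from scipy.spatial.transform import Rotation as R
n=[];
for i in range(3):
    t=robot.camera('top');o=robot.get_obs();M=R.from_quat(o['tool_rot']).as_matrix();n.append(-o['ft_force']@M[:,1])
print('t',o['time'],'push N',np.round(n,2))
im=t['color'];np.savez('tl.npz',**t)
H,S,V=cv2.split(cv2.cvtColor(im,cv2.COLOR_RGB2HSV));m=((H>=6)&(H<=18)&(S>150)&(V>120)).astype(np.uint8);m[:,:185]=0;m[:,275:]=0;m[:140]=0;m[225:]=0
v,u=np.nonzero(m);
if len(u)>5:
    g=ray(t,u.mean(),v.mean(),.09)[:2];d=g-[.5569,-.0113];print('grip',g,len(u),'r',np.hypot(*d),'cw angle',np.deg2rad(92)-np.arctan2(d[1],d[0]))
print('tool cw',np.deg2rad(2)-np.arctan2(M[1,1],M[0,1]),o['position'])
E
python3 chk.py
```

```text
t 12.55 push N [ 0.77 -0.2   0.37]
grip [ 0.55924822 -0.06141014] 9 r 0.050165128057525044 cw angle 3.1296723377573814
tool cw 0.2994538765062148 [0.56962879 0.14065688 0.14332154]
```

```bash
python3 - <<'E'
from rig import robot
from h import *
s=robot.camera('side');c=robot.camera('wrist');np.savez('w4.npz',**c)
a=cv2.resize(s['color'][150:270,170:330],(400,300),interpolation=cv2.INTER_CUBIC)
b=cv2.resize(c['color'],(400,300),interpolation=cv2.INTER_AREA)
cv2.imwrite('pics/s4.png',np.hstack([a,b])[...,::-1])
E
```

```text
(no output)
```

View pics/s4.png

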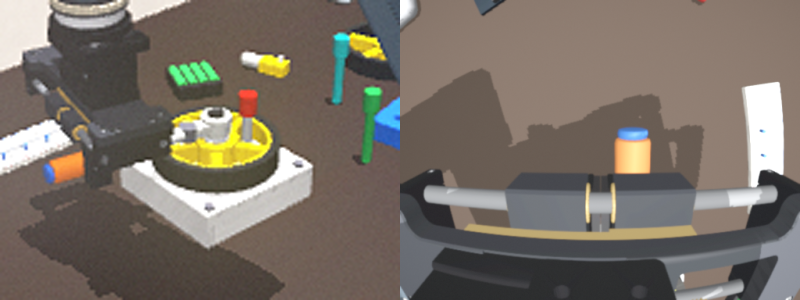

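The side view shows the pin home and the handle swung along with the fingers. The wrist view shows the grip's end just right of the fingers at (633,130), so I'm in contact and following. I'll use the wrist-seen grip angle in the tool frame as a second click check.

Emit:
carry_out --rows '[[[0.6, 3.8, 0, 0, 0, 0.18], [1.2, 7.5, 0, 0, 0, 0.36], [1.2, 7.5, 0, 0, 0, 0.36]]]'

```text
time: 12.95
position: [0.5777, 0.1398, 0.1433]
tool_rot: [0.809, 0.587, 0.0, 0.0]
ft_force: [0.3, 0.6, -0.5]
grip_width: 0.0003
```

```bash
cat > chk.py <<'E'
from rig import robot
from h import *
from scipy.spatial.transform import Rotation as R
n=[]
for i in range(4):
    c=robot.camera('wrist');o=robot.get_obs();M=R.from_quat(o['tool_rot']).as_matrix();n.append(-o['ft_force']@M[:,1])
def grip(c,pos,M):
    H,S,V=cv2.split(cv2.cvtColor(c['color'],cv2.COLOR_RGB2HSV));m=((H>=5)&(H<=18)&(S>130)&(V>120));m[:,:270]=0;m[:,340:]=0;m[:120]=0;m[225:]=0
    v,u=np.nonzero(m);g=fray(c,u.mean(),v.mean(),.094);return ((g-pos)@M*1000)[:2].round(1),len(u)
print('t',round(o['time'],2),'push N',np.round(n,2),np.mean(n).round(2),'tool cw',round(np.deg2rad(2)-np.arctan2(M[1,1],M[0,1]),3),o['position'].round(4),'grip end in tool',*grip(c,o['position'],M))
E
python3 chk.py
```

```text
t 13.15 push N [-0.1  -0.28  0.61  0.53] 0.19 tool cw 0.35 [0.5771 0.1399 0.1433] grip end in tool [30.6 17.7] 670
```

Emit:
carry_out --rows '[[[0.6, 3.8, 0, 0, 0, 0.18], [1.2, 7.5, 0, 0, 0, 0.36], [1.2, 7.5, 0, 0, 0, 0.36]]]'

```text
time: 13.45
position: [0.5847, 0.1386, 0.1432]
tool_rot: [0.824, 0.567, -0.0, 0.0]
ft_force: [-0.7, 0.0, -0.8]
grip_width: 0.0005
```

```bash
python3 chk.py
```

```text
t 13.65 push N [0.4  0.49 0.55 0.92] 0.59 tool cw 0.4 [0.5846 0.1386 0.1433] grip end in tool [30.2 19.2] 1200
```

Emit:
carry_out --rows '[[[0.6, 3.8, 0, 0, 0, 0.18], [1.2, 7.5, 0, 0, 0, 0.36], [1.2, 7.5, 0, 0, 0, 0.36]]]'

```text
time: 13.95
position: [0.5924, 0.1369, 0.1432]
tool_rot: [0.838, 0.546, 0.0, 0.0]
ft_force: [-0.5, -0.5, -0.9]
grip_width: 0.0003
```

```bash
python3 chk.py
```

```text
t 14.15 push N [-0.17  0.01  1.24  0.52] 0.4 tool cw 0.45 [0.5923 0.1371 0.1434] grip end in tool [29.9 19.9] 1494
```

Emit:
carry_out --rows '[[[0.6, 3.8, 0, 0, 0, 0.18], [1.2, 7.5, 0, 0, 0, 0.36]]]'

```text
time: 14.35
position: [0.599, 0.1353, 0.1432]
tool_rot: [0.852, 0.524, -0.0, -0.0]
ft_force: [-1.8, 0.4, 0.1]
grip_width: 0.0003
```

```bash
python3 chk.py
```

```text
t 14.55 push N [1.48 0.72 0.37 0.59] 0.79 tool cw 0.501 [0.5998 0.135  0.1433] grip end in tool [29.8 20.2] 1904
```

Emit:
carry_out --rows '[[[0.6, 3.8, 0, 0, 0, 0.18], [1.2, 7.5, 0, 0, 0, 0.36]]]'

```text
time: 14.75
position: [0.6063, 0.133, 0.1432]
tool_rot: [0.865, 0.503, -0.0, -0.0]
ft_force: [-2.2, 0.3, 1.4]
grip_width: 0.0002
```

```bash
python3 chk.py
```

```text
t 14.95 push N [ 0.52  1.24 -0.01 -0.01] 0.43 tool cw 0.551 [0.607  0.1327 0.1433] grip end in tool [29.9 20.3] 1876
```

Emit:
carry_out --rows '[[[0.6, 3.8, 0, 0, 0, 0.18], [1.2, 7.5, 0, 0, 0, 0.36]]]'

```text
time: 15.15
position: [0.6129, 0.1305, 0.1431]
tool_rot: [0.877, 0.481, -0.001, -0.001]
ft_force: [-4.0, 3.1, 0.8]
grip_width: 0.0003
```

```bash
python3 chk.py
```

```text
t 15.35 push N [3.18 2.65 3.92 2.74] 3.12 tool cw 0.601 [0.6133 0.1304 0.1431] grip end in tool [30.  19.8] 1848
```

Static push has risen, so the nut is seating. Smaller steps now.

Emit:
carry_out --rows '[[[0.3, 1.5, 0, 0, 0, 0.07], [0.5, 3, 0, 0, 0, 0.14]]]'

```text
time: 15.55
position: [0.6152, 0.1296, 0.1429]
tool_rot: [0.881, 0.473, -0.001, -0.001]
ft_force: [-3.9, 3.9, 0.7]
grip_width: 0.0005
```

```bash
python3 chk.py
```

```text
t 15.75 push N [5.29 5.21 4.79 5.27] 5.14 tool cw 0.621 [0.6153 0.1296 0.1429] grip end in tool [30.1 19.6] 1843
```

Emit:
carry_out --rows '[[[0.3, 1.5, 0, 0, 0, 0.07], [0.5, 3, 0, 0, 0, 0.14]]]'

```text
time: 15.95
position: [0.6172, 0.1288, 0.1427]
tool_rot: [0.886, 0.464, -0.002, -0.002]
ft_force: [-5.3, 5.0, 1.2]
grip_width: 0.0004
```

```bash
python3 chk.py
```

```text
t 16.15 push N [7.12 7.41 7.12 6.11] 6.94 tool cw 0.641 [0.6172 0.1289 0.1427] grip end in tool [30.2 19.5] 1841
```

Emit:
carry_out --rows '[[[0.3, 1.5, 0, 0, 0, 0.07], [0.5, 3, 0, 0, 0, 0.14]]]'

```text
time: 16.35
position: [0.6197, 0.1278, 0.1427]
tool_rot: [0.89, 0.455, -0.002, -0.002]
ft_force: [-5.6, 5.3, 0.6]
grip_width: 0.0007
```

```bash
python3 chk.py
```

```text
t 16.55 push N [7.5  6.72 6.7  7.24] 7.04 tool cw 0.66 [0.62   0.1276 0.1427] grip end in tool [30.2 19.5] 1815
```

Force has plateaued at about 7 N, so the joint is giving (roughly 3 mm so far). Aim for about 12 mm in total.

Emit:
carry_out --rows '[[[0.3, 1.5, 0, 0, 0, 0.08], [0.5, 3, 0, 0, 0, 0.16], [0.8, 5, 0, 0, 0, 0.25]]]'

```text
time: 16.85
position: [0.6243, 0.1256, 0.1427]
tool_rot: [0.898, 0.44, -0.002, -0.002]
ft_force: [-5.6, 5.7, 0.6]
grip_width: 0.0001
```

```bash
python3 chk.py
```

```text
t 17.05 push N [7.17 6.95 7.3  6.79] 7.05 tool cw 0.695 [0.6245 0.1255 0.1427] grip end in tool [30.1 19.8] 1780
```

Emit:
carry_out --rows '[[[0.3, 2, 0, 0, 0, 0.1], [0.6, 4, 0, 0, 0, 0.2]]]'

```text
time: 17.25
position: [0.628, 0.1238, 0.1427]
tool_rot: [0.904, 0.427, -0.002, -0.002]
ft_force: [-6.3, 5.8, 0.2]
grip_width: 0.0007
```

```bash
python3 chk.py; python3 - <<'E'
from rig import robot
from h import *
s=robot.camera('side');t=robot.camera('top')
a=cv2.resize(s['color'][160:260,190:310],(480,400),interpolation=cv2.INTER_CUBIC)
b=cv2.resize(t['color'][170:240,225:280],(314,400),interpolation=cv2.INTER_CUBIC)
cv2.imwrite('pics/s5.png',np.hstack([a,b])[...,::-1])
E
```

```text
t 17.45 push N [7.84 8.1  8.24 7.43] 7.9 tool cw 0.723 [0.6281 0.1237 0.1427] grip end in tool [30.  19.9] 1738
```

View pics/s5.png

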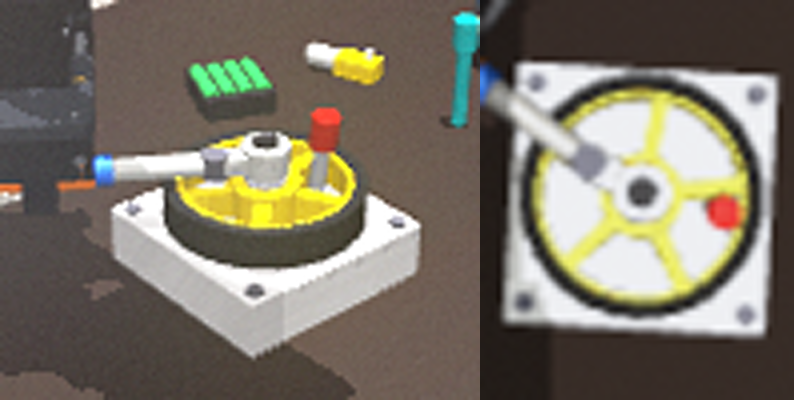

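The top view shows the head along hub (642,192) to joint (589,160) at about 31° and the handle at about 37°. That is a bend near 0.10 rad, which agrees with the roughly 12 mm travelled on the force plateau. The pin is home with a spoke on it. Now back off gently.

Emit:
carry_out --rows '[[[-0.3, -2, 0, 0, 0, -0.1], [-0.6, -4, 0, 0, 0, -0.2], [-0.9, -6, 0, 0, 0, -0.3], [-1.2, -8, 0, 0, 0, -0.4], [-1.5, -10, 0, 0, 0, -0.5], [-1.8, -12, 0, 0, 0, -0.6], [-2, -14, 0, 0, 0, -0.7], [-2, -16, 0, 0, 0, -0.7], [-2, -18, 0, 0, 0, -0.7], [-2, -20, 0, 0, 0, -0.7], [-2, -23, 0, 0, 0, -0.7], [-2, -28, 0, 0, 0, -0.7], [-2, -36, 0, 0, 0, -0.7], [-2, -45, 0, 0, 0, -0.7], [-2, -50, 0, 0, 0, -0.7], [-2, -50, 0, 0, 0, -0.7]]]'

```text
time: 19.15
position: [0.5892, 0.1533, 0.1433]
tool_rot: [0.882, 0.472, -0.0, -0.0]
ft_force: [0.1, -0.1, 0.3]
grip_width: 0.0009
```

Emit:
carry_out --rows '[[[0, 0, -15, 0, 0, 0], [0, 0, -40, 0, 0, 0], [0, 0, -70, 0, 0, 0], [0, 0, -100, 0, 0, 0], [0, -30, -125, 0, 0, 0], [0, -65, -140, 0, 0, 0], [0, -100, -140, 0, 0, 0], [0, -130, -140, 0, 0, 0], [0, -140, -140, 0, 0, 0], [0, -140, -140, 0, 0, 0], [0, -140, -140, 0, 0, 0]]]'

```text
time: 20.25
position: [0.4752, 0.2301, 0.2839]
tool_rot: [0.882, 0.471, 0.001, 0.001]
ft_force: [0.5, 0.2, 0.3]
grip_width: 0.0003
```

```bash
python3 - <<'E'
from rig import robot
from h import *
o=robot.get_obs();print(o['time'],o['position'],o['ft_force'])
s=robot.camera('side');t=robot.camera('top');t2=robot.camera('top');print('top diff',np.abs(t['color'][170:240,190:290].astype(int)-t2['color'][170:240,190:290]).max())
a=cv2.resize(s['color'][150:260,180:320],(400,314),interpolation=cv2.INTER_CUBIC)
b=cv2.resize(t['color'][150:240,205:285],(400,450),interpolation=cv2.INTER_CUBIC)
im=np.zeros((450,800,3),np.uint8);im[:314,:400]=a;im[:,400:]=b;cv2.imwrite('pics/s6.png',im[...,::-1])
E
```

```text
20.25 [0.47519141 0.23006631 0.2838976 ] [0.51825953 0.23057242 0.27110398]
top diff 11
```

View pics/s6.png

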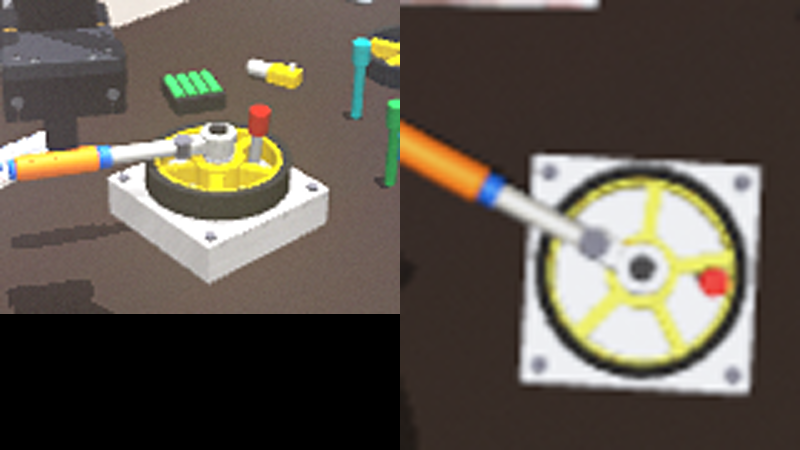

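```bash
python3 -c "
from rig import robot
print(robot.hand_in())"
```

```text
the job is handed in; nothing more can be done
None
```

The job is handed in at about 20 s of the 72 s allowed. By my readings the wrench clicked once and everything was left as asked; hand-in gives no verdict.

- **Pin:** I took the red-knobbed pin from the rack and put it in the stand's hole, the foot about 28 mm deep by the tool height. I let go of it, and it still looked home and upright in the last views.
- **Tightening:** I swung the handle clockwise. The free turn and nut run took about 2 N or less, then the push rose to a plateau at about 7 N as the joint gave. I stopped about 12 mm past that. Both travel and top view put the bend at roughly 0.10 rad, between the click at 0.06 and the limit at 0.17.
- **After backing off:** the tool is clear with no contact force. Head and handle line up to within about 1° (28° and 27.4° in the picture), and nothing moved between two successive frames.

**Less certain:**
- The push read about 7.05 N on the plateau and 7.9 N on the last step, so it was not perfectly flat.
- I first took the closed fingers as 15 mm thick each side; they measured nearer 6 mm, so the handle lagged my planned angle by about 0.06 rad. That did no harm, since the click was found by feel.
- I did not measure each bystander at the end. No unexpected force showed, and none looked moved in the views.

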